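Snap the cover onto the sensor case and hold it pressed

ROBOT

A 6-joint arm with a two-finger parallel gripper is mounted at the origin on the work surface. World frame = base frame: x ahead of the robot, y to its left, z up, the work surface at z = 0. Lengths are in mm, angles in rad, forces in N, time in s.
With the tool pointing down it reaches from about 350 to 875 mm from the base axis. Payload 4.2 kg.
Tool frame: the origin (TCP) lies at the very end of the fingers, on their centre line; the grasp point (between the pads) lies 19 mm behind it; z points along the fingers, y is the line along which they close (so a half turn about z gives the same grasp; the last joint's range is limited). The gripper opens to 85 mm and grips with 20 to 120 N. Pads are 22 mm wide; open, the fingers measure 114 mm over their backs; the gripper's body (76 mm by 85 mm) begins 54 mm behind the grasp point. The pads swing forward as they close: fully open they stand 13 mm farther back than shut.
Start: joints at [1.381, 0.385, 0.008, 0, -1.194, -0.259], TCP at [271.144, 563.099, 231.312] pointing down, gripper open.
Joint ranges: [-3.14, 3.14], [-1.21, 2.06], [-1.07, 1.41], [-3.16, 2.05], [-2.99, -0.16], [-3.1, 3.1]. Speed limits (rad/s): [2.79, 2.79, 3.14, 3.14, 3.14, 3.14].

INTERFACE

Orientations are given as a unit quaternion [x, y, z, w].
In Python, from bench import arm, optics gives the robot as it stands. The module is installed in compiled form; this text tells all that it offers.
- The arm moves only by the tool step_arm, never from a script. Its argument "motion" is a list of rows, each an object with "dr": the turn, a rotation vector about the tool's x, y, z in units of 8 degrees (1.0 is 8 degrees), a list of three; "slide": the shift along the tool's x, y, z in mm, a list of three; "jaw": the finger opening in mm, from 0 to 85.4. A call has exactly 8 rows; each row is the pose to reach, as a shift and turn from the pose commanded when the call began, along the tool's axes at that moment; what a row does not reach only later rows make up. A row lasts 1/8 s, in which the tool goes at most 62.5 mm and 10.7 degrees, less where a joint would pass 70% of its speed; a pose out of reach is approached as far as the arm can. A call with a gripper value outside its range is refused whole. The fingers move at their own pace and stop on an object; the grip force is fixed at half the most. Time passes only in rows, so rows that repeat a pose let the fingers close, or fill a call up. It gives the time, the measured TCP pose, the force, the opening and the grip force at its end, in the units of the state.
- arm.read_state(): the state, without advancing time (a new reading comes with each control period).
- optics.get_image(name): name is "side" or "top"; returns the picture (384x512x3 uint8, blue, green, red); there is no depth.
- optics.camera_info(name): a dict with "camera_matrix" (3x3 intrinsics, pixels), "view" (4x4, takes a point from world to camera coordinates). Camera axes: x right, y up, looking along -z (the intrinsics and any distortion apply to the point x, -y, -z); pixel columns grow to the right and rows downward; lengths in mm; the calibration is good to about 2 mm. A picture is of the moment at which its call begins. camera_info takes no time and is no camera call.
- arm.job_done(): hands the job in; it is judged then, once.
The state is a dict: "clock": time; "joints": joint angles; "joint_vel": joint speeds; "joint_efforts": joint torques, N m; "position": TCP position; "ee_rot": TCP orientation; "contact_force": force on the tool from outside, world axes, zero at the start; "wrist_torque": the same for the moment, N m; "gripper_width": finger opening in mm; "grasp_force": force on a finger pad.
Only numpy, scipy, OpenCV 4.12 (cv2) and the standard library are available. Lean on these libraries where they do the work, as an engineer would, in place of code of your own. Each camera call takes 0.05 s, during which the arm holds its last target. There are 200 camera calls.

TASK

Pick up the white cover, turn it so that its round hole goes over the red LED, set it squarely on the mint-green sensor case and press it down, without ramming or crushing it, until the clips at both ends snap and it sits fully home on the rim. Then keep pressing: finish with the gripper still pressing the cover firmly down on the case so that the sticky seal inside can take, and do not let go. Leave the solder spool, the flux pot, the chipboard offcut and the soldering iron stand where they are.

Things in the scene. Friction and masses are not known exactly. Their poses are not given: they have to be found in the camera images.
- cover: Loose white plastic cover, lying right way up (open side down) on the bench: a shell 96 long (its x), 56 wide (its y), 22 mm high, walls 3 mm, 30 to 65 g. Origin: centre of its underside, z up. Grip it across the 56 mm by the smooth long sides. Each end wall has a window for a clip, 21 mm wide, 3 to 13 mm above the lower edge. Hole in the top near the +x end, dark grille slots near the -x end.
- cover_top (a point): Centre of the cover's flat top, 22 mm above its underside: the place to press.
- led_hole (a point): Centre of the round 13 mm hole, with a black ring, in the cover's top: x = +30 mm, y = 0 of the cover, level with its top face.
- case: Lower half of the sensor case: mint-green open tray 96 long (its x), 56 wide (its y), 20 mm high to its rim, with a circuit board in it. Origin: centre of its underside, 16 mm above the bench, z up. Fixed: an ear at each end (14 mm long) is screwed to a chipboard board 170 x 110 x 16 mm that is screwed to the bench. The cover goes on with its x axis pointing the same way as the case's.
- rim (a point): Centre of the case at its rim, 36 mm above the bench: here the cover's origin lies when it is home. Lips just inside the case's walls rise 13 mm above the rim, their tops leaning inward, and enter the cover with 1.5 mm of play all round.
- led (a point): Tip of the upright red LED (8 mm thick) at x = +30 mm, y = 0 of the case, 24 mm above the rim; a black round buzzer lies near the case's other end. It stands 2 mm out of the hole of a cover that is home; a cover put on the wrong way round is stopped by it.
- clip_a (a joint): Bending (rad) of the spring clip at the case's +x end, 16 mm wide: 0 at rest, about 0.15 when pushed fully inward. Its hook's sloping top reaches 12 mm above the rim. A cover laid on rests on both slopes 8 to 10 mm above home. Pressed down, it bends the clips; then the push drops suddenly, the hooks spring out into its windows (back to 0) and it meets the rim.
- clip_b (a joint): The same clip at the case's -x end. Pressing past the clips takes about 6 to 15 N, most at 4 to 8 mm above home; often one end snaps first, tipping the cover a little, and a second, smaller drop follows as the other end snaps.
- spool: Bystander: upright spool of solder wire with blue flanges, diameter 60 mm, 44 mm high, 250 g. Origin at the centre of its underside.
- flux_pot: Bystander: white pot with a white screw cap, diameter 42 mm, 62 mm high, 70 g. Origin at the centre of its underside.
- offcut: Bystander: chipboard offcut 75 x 48 x 18 mm lying flat. Origin at the centre of its underside.
- iron_stand: Bystander: black soldering iron stand, block 170 x 85 x 36 mm with a yellow sponge, a wire coil and the iron in it, its handle rising to about 180 mm. Origin at the centre of its underside.
Mind the look-alikes: they are no part of the job. What is shaped like the cover but blue or yellow is not meant. What is shaped like the part that bears case but blue is not meant.

How it is judged (in metres and radians):
On the way, in this order (a step that is already met when the one before it is completed fails the run):
1. the cover is lifted off the bench (height (world z) of cover above 0.05 m), for 0.1 s.
2. the cover is snapped home on the case: LED in its hole, both clips sprung back (z of cover in the frame of case below 0.0215 m and horizontal distance between led_hole and led below 0.004 m and value of joint each of clip_a, clip_b below 0.05 rad), for 0.2 s.
At the end, for the whole second after the job is handed in: The cover is home on the case: underside within 1.5 mm of the rim, level within 0.03 rad, its centre and its hole within 4 mm of the rim's centre and the LED, both clips sprung back (below 0.05 rad), and the fingers still press it down (over 4 N fingers to cover and cover to case) (all of step 2 and z of cover in the frame of case above 0.0175 m and horizontal distance between cover and rim below 0.004 m and angle between cover's own z axis and vertical below 0.03 rad and contact force between the fingers and cover above 4 N and contact force between cover and case above 4 N); the arm keeps its last pose, push and grip.
It fails at once if the solder spool is moved by more than 20 mm (distance of spool from where it was at the start of the episode above 0.02 m).
It fails at once if the flux pot is moved by more than 20 mm (distance of flux_pot from where it was at the start of the episode above 0.02 m).
It fails at once if the chipboard offcut is moved by more than 20 mm (distance of offcut from where it was at the start of the episode above 0.02 m).
It fails at once if the soldering iron stand is moved by more than 20 mm (distance of iron_stand from where it was at the start of the episode above 0.02 m).
It fails at once if the cover is rammed or crushed onto the case with more than 70 N (contact force between cover and case above 70 N).
It also fails if it takes over 58 s, if anything falls off the work surface, if the arm or the gripper's body presses on something with over 40 N, if the wrist force passes 120 N, or if a joint passes its speed limit or range.

## Working session

There is one attempt and no reset: what is moved stays moved. The work goes in short steps, Python scripts to look and compute and a tool call to move; the robot and the scene stay as the last step left them, time stands still between calls to the robot, and variables do not carry over. Pictures are saved under pics/ and viewed, at most 10 in all, crops included, and the job is handed in when it is done.

Besides the shell and the picture viewer there is one more tool, called after ">>>" as name(argument=value, ...) on one line, values as JSON. step_arm: Moves the arm, as the interface text tells. Its arguments: {"type":"object","properties":{"motion":{"type":"array","items":{"type":"object","properties":{"dr":{"type":"array","items":{"type":"number"}},"slide":{"type":"array","items":{"type":"number"}},"jaw":{"type":"number"}}}}},"required":["motion"]}

```bash
mkdir -p pics
cat > h.py <<'E'
import numpy as np, cv2
from bench import arm, optics
def snap(n,f):
    im=np.array(optics.get_image(n)); cv2.imwrite('pics/'+f,im); return im
def ray(n,px,z):
    i=optics.camera_info(n);K=np.array(i['camera_matrix']);V=np.array(i['view'])
    d=np.array(i.get('distortion',np.zeros(5)),float)
    p=cv2.undistortPoints(np.array([[px]],float),K,d)[0,0]
    R=V[:3,:3];c=-R.T@V[:3,3];w=R.T@np.array([p[0],-p[1],-1])
    return c+w*(z-c[2])/w[2]
E
python3 - <<'E'
from h import *
for n in('top','side'): snap(n,n+'0.png'); print(optics.camera_info(n))
print(arm.read_state())
E
```

```text
{'camera_matrix': array([[478.69687086,   0.        , 265.54653184],
       [  0.        , 478.69687086, 199.01313258],
       [  0.        ,   0.        ,   1.        ]]), 'view': array([[ 2.62557171e-02, -9.99641450e-01,  5.25440449e-03,
        -1.17788655e+02],
       [ 9.94326870e-01,  2.66573853e-02,  1.02973102e-01,
        -5.33459092e+02],
       [-1.03076249e-01,  2.52096294e-03,  9.94670263e-01,
        -1.38090060e+03],
       [ 0.00000000e+00,  0.00000000e+00,  0.00000000e+00,
         1.00000000e+00]])}
{'camera_matrix': array([[457.7974482 ,   0.        , 256.98714216],
       [  0.        , 457.7974482 , 196.26851391],
       [  0.        ,   0.        ,   1.        ]]), 'view': array([[-9.97807185e-01, -6.24584449e-02, -2.19035102e-02,
         5.54949852e+02],
       [ 1.44229934e-02, -5.28158481e-01,  8.49023319e-01,
        -1.33075072e+02],
       [-6.45972008e-02,  8.46845654e-01,  5.27901165e-01,
        -1.16639749e+03],
       [ 0.00000000e+00,  0.00000000e+00,  0.00000000e+00,
         1.00000000e+00]])}
{'clock': 0.1, 'joints': array([ 1.38056927e+00,  3.85498738e-01,  6.74850111e-03, -4.45383106e-04,
       -1.19397795e+00, -2.58585233e-01]), 'joint_vel': array([ 0.00111165, -0.00150125,  0.00436149,  0.00143413, -0.00116433,
       -0.0003946 ]), 'joint_efforts': array([-7.13523968e-04, -3.93320739e+01,  1.88928813e+01,  4.19789314e+00,
       -2.60731169e-03,  7.05597159e-06]), 'position': array([270.94865065, 562.63673363, 230.31242711]), 'ee_rot': array([ 9.74907670e-01, -2.22607410e-01, -1.73859128e-04,  9.72441497e-04]), 'contact_force': array([-0.90265311, -0.17475155,  0.49295186]), 'wrist_torque': array([ 0.04167948,  0.01409618, -0.00248971]), 'grasp_force': 0.0, 'gripper_width': 85.69932436809606}
```

View pics/top0.png

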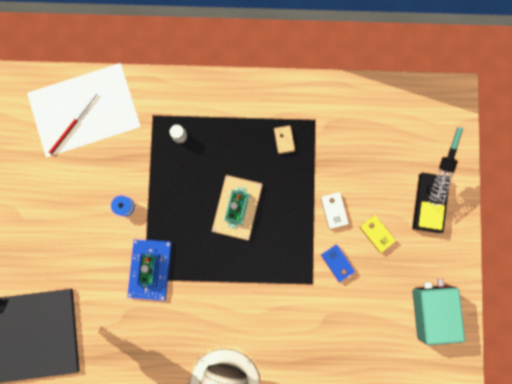

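View pics/side0.png

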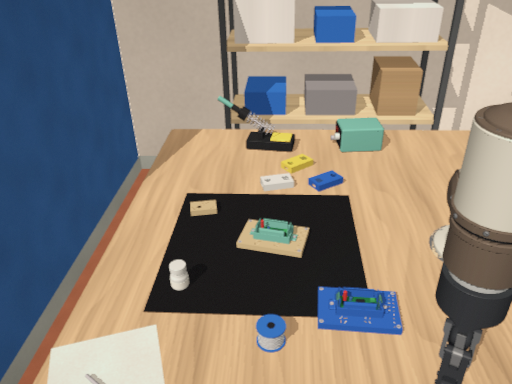

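The top view shows the white cover at about (335,211), the mint case at (237,207) on the chipboard, spool at (122,206), flux pot at (178,133) and offcut at (285,139). The iron stand is at (432,205), and the blue and yellow look-alikes sit beside the cover. I'll zoom in on the cover and case.

Run:
```python
from h import *
im=cv2.imread('pics/top0.png');s=cv2.imread('pics/side0.png')
def cr(a,x,y,w,h): return cv2.resize(a[y:y+h,x:x+w],(390,290),interpolation=cv2.INTER_CUBIC)
cv2.imwrite('pics/crop0.png',np.vstack([np.hstack([cr(im,310,185,52,39),cr(im,210,185,52,39)]),np.hstack([cr(s,252,165,52,39),cr(s,248,210,52,39)])]))
hsv=cv2.cvtColor(im,cv2.COLOR_BGR2HSV)
def big(m,x0,y0,x1,y1):
    k=np.zeros(m.shape,np.uint8);k[y0:y1,x0:x1]=m[y0:y1,x0:x1]
    c=max(cv2.findContours(k,0,1)[0],key=cv2.contourArea);return k,c
w=((hsv[...,1]<60)&(hsv[...,2]>130)).astype(np.uint8)*255
k,c=big(w,316,185,354,235);print('cover',cv2.minAreaRect(c),cv2.contourArea(c))
b=np.array([ray('top',p[0],22)[:2] for p in c.astype(float)],np.float32);print('world z22',cv2.minAreaRect(b))
b=cv2.boxPoints(cv2.minAreaRect(b));print(b)
g=((hsv[...,0]>65)&(hsv[...,0]<100)&(hsv[...,1]>60)&(hsv[...,2]>50)).astype(np.uint8)*255
k,c=big(g,210,175,265,240);print('case',cv2.minAreaRect(c))
b=np.array([ray('top',p[0],42)[:2] for p in c.astype(float)],np.float32);print('world',cv2.minAreaRect(b))
wd=((hsv[...,0]>8)&(hsv[...,0]<25)&(hsv[...,2]>110)).astype(np.uint8)*255
k,c=big(wd|g,205,165,268,245);b=np.array([ray('top',p[0],16)[:2] for p in c.astype(float)],np.float32);print('board',cv2.minAreaRect(b))
for n,a in(('top',im),('side',s)):
    h=cv2.cvtColor(a,cv2.COLOR_BGR2HSV)
    r=((h[...,0]<8)|(h[...,0]>172))&(h[...,1]>120)
    if n=='top': r[:185]=0;r[235:]=0;r[:,:215]=0;r[:,260:]=0
    else: r[:210]=0;r[245:]=0;r[:,:245]=0;r[:,300:]=0
    ys,xs=np.nonzero(r);print(n,'red',xs.mean(),ys.mean(),len(xs)); print(ray(n,(xs.mean(),ys.mean()),56))
```

```text
cover ((334.2646789550781, 210.05880737304688), (33.22737503051758, 19.887920379638672), 75.96376037597656) 609.0
world z22 ((509.8587646484375, -306.82794189453125), (98.04292297363281, 58.86396408081055), 15.306262969970703)
[[ 454.80676 -291.38055]
 [ 470.34558 -348.15656]
 [ 564.91077 -322.27533]
 [ 549.37195 -265.49933]]
case ((236.42437744140625, 206.9818572998047), (17.38628578186035, 38.50653839111328), 13.495734214782715)
world ((509.5918273925781, -19.594467163085938), (50.56257629394531, 112.09121704101562), 78.2951889038086)
board ((511.6286926269531, -19.11115264892578), (115.4310531616211, 176.48304748535156), 78.0695571899414)
top red 238.6 196.2 5
[539.55105754 -25.60566195  56.        ]
side red 261.9130434782609 222.95652173913044 23
[543.17056276 -16.23579139  56.        ]
```

View pics/crop0.png

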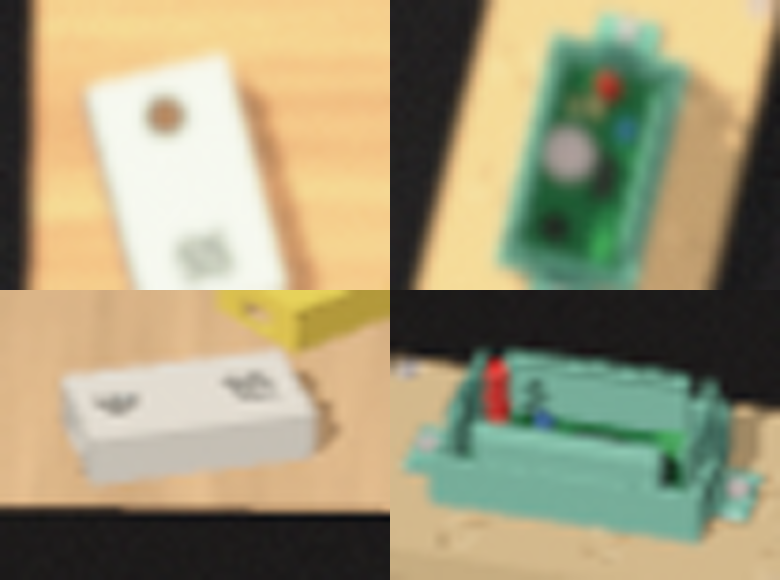

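The top left crop shows the cover's hole at its top (world +x); the LED and case's +x end are also at the image top. That gives a cover yaw of about +15.3° and a case yaw of about −11.9°, with the cover at (510,−307) and the case at (510.5,−19.3). I'll move over the cover.

```bash
cat >> h.py <<'E'
from scipy.spatial.transform import Rotation as Ro
def go(p,yaw):
    s=arm.read_state();R=Ro.from_quat(s['ee_rot']);a=np.radians(yaw)
    T=Ro.from_matrix(np.array([[np.cos(a),np.sin(a),0],[np.sin(a),-np.cos(a),0],[0,0,-1]]))
    M=R.as_matrix()
    print('slide',(M.T@(np.array(p)-s['position'])).round(2),'dr',((R.inv()*T).as_rotvec(degrees=True)/8).round(3),
      'pos',s['position'].round(2),'yaw',np.degrees(np.arctan2(M[1,0],M[0,0])).round(2),'F',s['contact_force'].round(2),'t',s['clock'])
E
python3 -c "
from h import *
go((510,-307,120),15.3)"
```

```text
slide [592.81 679.47 111.71] dr [ 1.400e-02  4.000e-03 -5.128e+00] pos [270.95 562.64 230.31] yaw -25.72 F [-0.9  -0.17  0.49] t 0.1
```

>>> step_arm(motion=[{"slide": [38,43,0],"dr": [0,0,-0.3],"jaw": 85},{"slide": [76,87,0],"dr": [0,0,-0.7],"jaw": 85},{"slide": [115,132,0],"dr": [0,0,-1.0],"jaw": 85},{"slide": [155,177,10],"dr": [0,0,-1.4],"jaw": 85},{"slide": [195,223,20],"dr": [0,0,-1.7],"jaw": 85},{"slide": [235,269,30],"dr": [0,0,-2.0],"jaw": 85},{"slide": [275,315,40],"dr": [0,0,-2.4],"jaw": 85},{"slide": [315,361,50],"dr": [0,0,-2.7],"jaw": 85}])

```text
clock: 1.1
position: [398.3, 99.3, 181.1]
ee_rot: [0.999, -0.035, 0.0, -0.0]
contact_force: [0.9, -0.3, 0.3]
gripper_width: 85.0
grasp_force: 0.0
```

```bash
python3 -c "
from h import *
go((510,-307,120),15.3)"
```

```text
slide [139.66 397.57  61.02] dr [-2.00e-03 -3.00e-03 -2.41e+00] pos [398.28  99.29 181.1 ] yaw -3.98 F [ 0.88 -0.35  0.33] t 1.1
```

>>> step_arm(motion=[{"slide": [20,57,10],"dr": [0,0,-0.35],"jaw": 85},{"slide": [40,114,20],"dr": [0,0,-0.7],"jaw": 85},{"slide": [60,171,30],"dr": [0,0,-1.05],"jaw": 85},{"slide": [80,228,40],"dr": [0,0,-1.4],"jaw": 85},{"slide": [100,285,50],"dr": [0,0,-1.75],"jaw": 85},{"slide": [120,342,60],"dr": [0,0,-2.1],"jaw": 85},{"slide": [139,396,60],"dr": [0,0,-2.4],"jaw": 85},{"slide": [139,396,60],"dr": [0,0,-2.4],"jaw": 85}])

```text
clock: 2.1
position: [508.6, -307.2, 119.9]
ee_rot: [0.992, 0.129, -0.001, -0.0]
contact_force: [0.3, 0.2, 0.1]
gripper_width: 85.3
grasp_force: 0.0
```

Run:
```python
from h import *
go((510,-307,5),15.3)
a=snap('top','t1.png');b=snap('side','s1.png')
f=lambda a,x,y:cv2.resize(a[y:y+90,x:x+120],(400,300),interpolation=cv2.INTER_CUBIC)
cv2.imwrite('pics/c1.png',np.hstack([f(a,280,165),f(b,220,110)]))
```

```text
slide [  1.51   0.23 114.9 ] dr [-0.002  0.007 -0.061] pos [ 508.6  -307.16  119.9 ] yaw 14.81 F [0.28 0.21 0.12] t 2.1
```

View pics/c1.png

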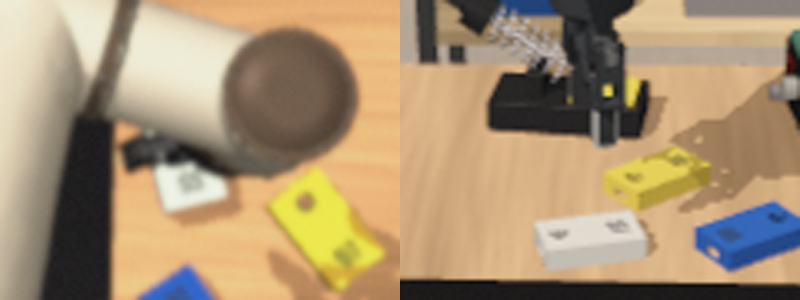

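The side view shows the fingers hovering above and behind the white cover and clear of the yellow one. I'll descend and grip.

>>> step_arm(motion=[{"slide": [1.5,0,30],"dr": [0,0,-0.06],"jaw": 85},{"slide": [1.5,0,60],"dr": [0,0,-0.06],"jaw": 85},{"slide": [1.5,0,85],"dr": [0,0,-0.06],"jaw": 85},{"slide": [1.5,0,100],"dr": [0,0,-0.06],"jaw": 85},{"slide": [1.5,0,110],"dr": [0,0,-0.06],"jaw": 85},{"slide": [1.5,0,116],"dr": [0,0,-0.06],"jaw": 85},{"slide": [1.5,0,116],"dr": [0,0,-0.06],"jaw": 85},{"slide": [1.5,0,116],"dr": [0,0,-0.06],"jaw": 70}])

```text
clock: 3.2
position: [510.4, -303.6, 6.0]
ee_rot: [0.991, 0.135, 0.001, 0.0]
contact_force: [0.1, 0.3, -0.8]
gripper_width: 70.8
grasp_force: 0.0
```

>>> step_arm(motion=[{"slide": [0,0,0],"dr": [0,0,0],"jaw": 60},{"slide": [0,0,0],"dr": [0,0,0],"jaw": 55},{"slide": [0,0,0],"dr": [0,0,0],"jaw": 50},{"slide": [0,0,0],"dr": [0,0,0],"jaw": 50},{"slide": [0,0,0],"dr": [0,0,0],"jaw": 50},{"slide": [0,0,0],"dr": [0,0,0],"jaw": 50},{"slide": [0,0,0],"dr": [0,0,0],"jaw": 50},{"slide": [0,0,0],"dr": [0,0,0],"jaw": 50}])

```text
clock: 4.2
position: [510.6, -303.7, 6.4]
ee_rot: [0.991, 0.136, 0.001, 0.0]
contact_force: [-1.4, 0.9, 6.0]
gripper_width: 54.3
grasp_force: 63.9
```

Run:
```python
from h import *
s=arm.read_state();print(s['gripper_width'],s['grasp_force'])
go((510,-307,110),15.3)
b=snap('side','s2.png')
cv2.imwrite('pics/c2.png',cv2.resize(b[130:220,220:340],(640,480),interpolation=cv2.INTER_CUBIC))
```

```text
54.264161585389786 63.877025842666626
slide [  -1.33    3.13 -103.65] dr [ 0.008 -0.009  0.036] pos [ 510.59 -303.71    6.35] yaw 15.58 F [-1.39  0.89  6.03] t 4.2
```

View pics/c2.png

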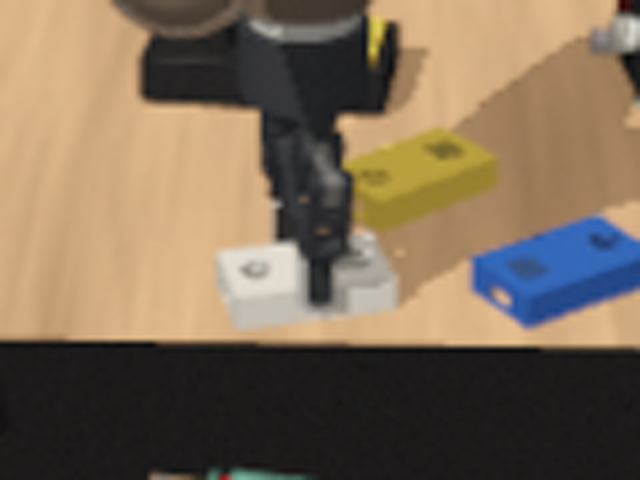

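The fingers straddle the cover near mid-length with a grasp force of 64 N. Lifting now.

>>> step_arm(motion=[{"slide": [0,0,-5],"dr": [0,0,0],"jaw": 50},{"slide": [0,0,-15],"dr": [0,0,0],"jaw": 50},{"slide": [0,0,-30],"dr": [0,0,0],"jaw": 50},{"slide": [0,0,-50],"dr": [0,0,0],"jaw": 50},{"slide": [0,0,-70],"dr": [0,0,0],"jaw": 50},{"slide": [0,0,-90],"dr": [0,0,0],"jaw": 50},{"slide": [0,0,-104],"dr": [0,0,0],"jaw": 50},{"slide": [0,0,-104],"dr": [0,0,0],"jaw": 50}])

```text
clock: 5.25
position: [510.7, -303.6, 110.9]
ee_rot: [0.991, 0.135, 0.001, 0.001]
contact_force: [0.8, 0.0, -1.8]
gripper_width: 54.7
grasp_force: 63.3
```

Run:
```python
from h import *
go((512,-19.6,110),-11.9)
```

```text
slide [  77.45 -273.22    0.64] dr [ 0.007 -0.021  3.433] pos [ 510.72 -303.58  110.88] yaw 15.57 F [ 0.83  0.04 -1.79] t 5.25
```

>>> step_arm(motion=[{"slide": [10,-36,0],"dr": [0,0,0.4],"jaw": 50},{"slide": [22,-77,0],"dr": [0,0,0.9],"jaw": 50},{"slide": [35,-122,0],"dr": [0,0,1.5],"jaw": 50},{"slide": [48,-168,0],"dr": [0,0,2.1],"jaw": 50},{"slide": [60,-212,0],"dr": [0,0,2.7],"jaw": 50},{"slide": [71,-250,0],"dr": [0,0,3.2],"jaw": 50},{"slide": [77,-273,0],"dr": [0,0,3.43],"jaw": 50},{"slide": [77,-273,0],"dr": [0,0,3.43],"jaw": 50}])

```text
clock: 6.25
position: [510.5, -18.5, 108.7]
ee_rot: [0.995, -0.102, -0.001, 0.0]
contact_force: [0.7, 0.0, -0.0]
gripper_width: 54.5
grasp_force: 63.3
```

Run:
```python
from h import *
go((512,-19.6,80),-11.9)
a=snap('top','t3.png');b=snap('side','s3.png')
f=lambda a,x,y:cv2.resize(a[y:y+75,x:x+100],(400,300),interpolation=cv2.INTER_CUBIC)
cv2.imwrite('pics/c3.png',np.hstack([f(a,190,165),f(b,220,185)]))
```

```text
slide [ 1.77  0.8  28.67] dr [0.003 0.01  0.023] pos [510.47 -18.45 108.67] yaw -11.72 F [ 0.72  0.05 -0.05] t 6.25
```

View pics/c3.png

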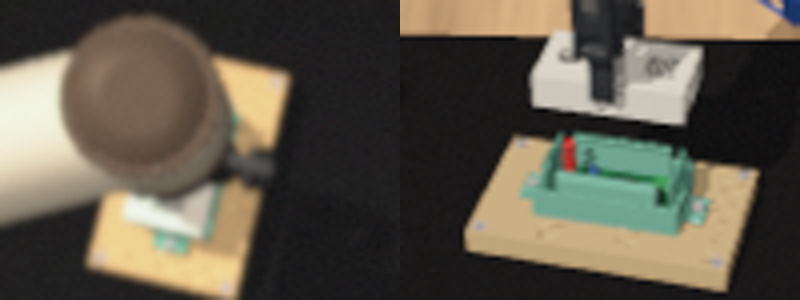

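The crop's left half (top view) is mostly hidden by the arm. The right half (side view) shows the cover above the case with the hole at the LED end. I'll lower it to just above the LED and measure the difference.

>>> step_arm(motion=[{"slide": [0.5,0.2,6],"dr": [0,0,0],"jaw": 50},{"slide": [1,0.5,14],"dr": [0,0,0],"jaw": 50},{"slide": [1.5,0.8,22],"dr": [0,0,0],"jaw": 50},{"slide": [1.8,0.8,29],"dr": [0,0,0.02],"jaw": 50},{"slide": [1.8,0.8,33],"dr": [0,0,0.02],"jaw": 50},{"slide": [1.8,0.8,36],"dr": [0,0,0.02],"jaw": 50},{"slide": [1.8,0.8,36],"dr": [0,0,0.02],"jaw": 50},{"slide": [1.8,0.8,36],"dr": [0,0,0.02],"jaw": 50}])

```text
clock: 7.35
position: [512.7, -20.8, 73.5]
ee_rot: [0.994, -0.105, 0.0, -0.0]
contact_force: [-0.7, -0.1, 0.3]
gripper_width: 54.4
grasp_force: 63.3
```

```bash
cat > m.py <<'E'
from h import *
def meas(b,zc,tag):
    U=4; B=cv2.resize(b[185:265,220:330],None,fx=U,fy=U,interpolation=cv2.INTER_CUBIC)
    h=cv2.cvtColor(B,cv2.COLOR_BGR2HSV); out={}
    full=lambda p:((p[0]+.5)/U-.5+220,(p[1]+.5)/U-.5+185)
    for nm,m,z in(('cover',(h[...,1]<70)&(h[...,2]>95),zc),('case',(h[...,0]>68)&(h[...,0]<100)&(h[...,1]>60)&(h[...,2]>70),16)):
        m=cv2.morphologyEx(m.astype(np.uint8)*255,cv2.MORPH_OPEN,np.ones((5,5)))
        c=max(cv2.findContours(m,0,1)[0],key=cv2.contourArea)
        k=np.zeros_like(m);cv2.drawContours(k,[c],-1,255,-1)
        xs=np.nonzero(k.any(0))[0];lo=np.array([np.nonzero(k[:,x])[0].max() for x in xs])
        if nm=='cover': sel=(xs>xs[0]+30)&(xs<xs[-1]-30)
        else: sel=(xs>xs[0]+90)&(xs<xs[-1]-110)
        p=np.polyfit(xs[sel],lo[sel],1)
        r=abs(lo-np.polyval(p,xs));p=np.polyfit(xs[sel&(r<3)],lo[sel&(r<3)],1)
        ok=xs[abs(lo-np.polyval(p,xs))<2.5]
        A,C=[ray('side',full((x,np.polyval(p,x)+.5)),z) for x in(ok[0],ok[-1])]
        d=A-C;yaw=np.degrees(np.arctan2(d[1],d[0]))
        print(nm,'L',full((ok[0],np.polyval(p,ok[0]))),'R',full((ok[-1],np.polyval(p,ok[-1]))),'mid',((A+C)/2).round(1),'len',np.linalg.norm(d).round(1),'yaw',yaw.round(2))
        cv2.line(B,(ok[0],int(np.polyval(p,ok[0]))),(ok[-1],int(np.polyval(p,ok[-1]))),(255,0,255),1)
        out[nm]=((A+C)/2,yaw)
    cv2.imwrite('pics/'+tag,cv2.resize(B,(770,560)))
    a=np.radians(-11.9);R=np.array([[np.cos(a),np.sin(a)],[-np.sin(a),np.cos(a)]])
    print('cover-case in case frame',R@(out['cover'][0]-out['case'][0])[:2])
E
python3 - <<'E'
from m import *
go((512,-19.6,80),-11.9)
s=arm.read_state();b=snap('side','s4.png');meas(b,s['position'][2]-6.4,'m4.png')
meas(cv2.imread('pics/s3.png'),102.3,'m3.png')
E
```

```text
slide [-0.93 -1.06 -6.47] dr [-0.001 -0.004 -0.016] pos [512.7  -20.83  73.53] yaw -12.03 F [-0.65 -0.08  0.32] t 7.35
cover L (np.float64(248.625), np.float64(221.8362444278487)) R (np.float64(289.375), np.float64(227.8034294546644)) mid [524.3   7.5  67.1] len 106.5 yaw -12.29Traceback (most recent call last):
  File "<stdin>", line 3, in <module>
  File "m.py", line 13, in meas
    p=np.polyfit(xs[sel],lo[sel],1)
    raise TypeError("expected non-empty vector for x")
TypeError: expected non-empty vector for x
```

Run:
```python
from h import *
b=cv2.imread('pics/s4.png')
cv2.imwrite('pics/c4.png',cv2.resize(b[200:255,235:312],(770,550),interpolation=cv2.INTER_CUBIC))
```

```text
(no output)
```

View pics/c4.png

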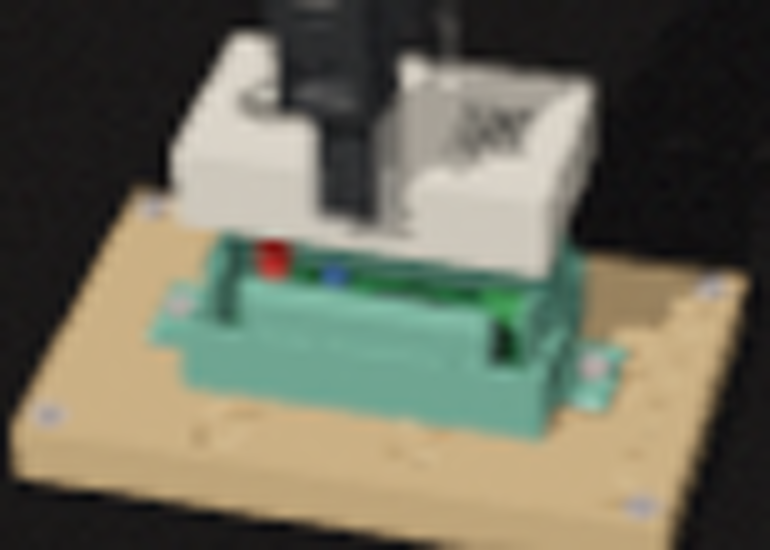

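The picture shows the cover just above the case and the LED at about (275,258) under the hole end. Cover front lower corners are at roughly (178,222) and (548,278); case front lower corners at roughly (184,386) and (543,437). I'll turn these into an offset, refined with subpixel edges.

```bash
cat > e.py <<'E'
from h import *
a=np.radians(-11.9);RC=np.array([[np.cos(a),np.sin(a)],[-np.sin(a),np.cos(a)]])
f=lambda x,y:(235+(x+.5)/10-.5,200+(y+.5)/10-.5)
def sub(G,pts,d):  # refine half-level edge along direction d (crop px /10 units) at pts
    out=[]
    for p in pts:
        q=np.array(f(*p));t=np.arange(-2.2,2.21,.1)
        xy=(q[None]+t[:,None]*np.array(d)[None]).astype(np.float32)
        v=cv2.remap(G,xy[:,0],xy[:,1],cv2.INTER_LINEAR);v=cv2.GaussianBlur(v.reshape(1,-1),(0,0),2)[0]
        g=abs(np.gradient(v));g[g<.5*g.max()]=0;out.append(q+np.array(d)*(g@t/g.sum()))
    return np.array(out)
def line(P,ax): # fit; ax=0: y(x), ax=1: x(y)
    p=np.polyfit(P[:,ax],P[:,1-ax],1);r=P[:,1-ax]-np.polyval(p,P[:,ax]);k=abs(r)<=max(.15,1.5*np.median(abs(r)))
    return np.polyfit(P[k,ax],P[k,1-ax],1)
def inter(b,v): # y=b0x+b1, x=v0y+v1
    y=(b[0]*v[1]+b[1])/(1-b[0]*v[0]);return v[0]*y+v[1],y
def corners(im,ch,bl,br,left,right):
    G=im[...,ch].astype(np.float32)
    X=np.linspace(bl[0]+30,br[0]-30,15);Y=np.interp(X,[bl[0],br[0]],[bl[1],br[1]])
    b=line(sub(G,list(zip(X,Y)),(0,1)),0);r=[]
    for (p,q) in(left,right):
        T=np.linspace(0,1,6);P=[(p[0]+(q[0]-p[0])*t,p[1]+(q[1]-p[1])*t) for t in T]
        r.append(inter(b,line(sub(G,P,(1,0)),1)))
    return r
E
python3 - <<'E'
from e import *
im=cv2.imread('pics/s4.png')
zc=73.5-6.4
for nm,c,e in(('eye',[f(178,222),f(548,278)],[f(184,386),f(543,437)]),
 ('sub',corners(im,2,(178,222),(548,278),((172,165),(177,210)),((557,200),(550,260))),corners(im,0,(184,386),(543,437),((182,345),(184,380)),((550,385),(545,425))))):
    C=[ray('side',p,zc) for p in c];E=[ray('side',p,16) for p in e]
    print(nm,np.round(c,2).tolist(),np.round(e,2).tolist())
    for n,P in(('cover',C),('case',E)):
        d=P[0]-P[1];print(n,'mid',((P[0]+P[1])/2).round(1),'len',np.linalg.norm(d).round(1),'yaw',np.degrees(np.arctan2(d[1],d[0])).round(2))
    for i in(0,1):print('corner diff in case frame',(RC@(C[i]-E[i])[:2]).round(2))
m=(ray('side',(np.array(e[0])+e[1])/2,16))[:2];print('case centre',m+RC.T@np.array([0,-28]))
E
```

```text
eye [[252.35, 221.75], [289.35, 227.35]] [[252.95, 238.15], [288.85, 243.25]]
cover mid [519.6   5.6  67.1] len 96.9 yaw -12.78
case mid [519.7   5.9  16. ] len 95.6 yaw -11.15
corner diff in case frame [ 0.66 -1.65]
corner diff in case frame [-0.74  1.08]
sub [[251.84, 222.2], [289.07, 227.36]] [[252.98, 238.53], [289.23, 243.94]]
cover mid [520.6   6.7  67.1] len 97.0 yaw -11.58
case mid [519.1   8.1  16. ] len 96.6 yaw -11.77
corner diff in case frame [ 1.89 -0.98]
corner diff in case frame [ 1.49 -1.3 ]
case centre [512.91759197 -19.18421902]
```

>>> step_arm(motion=[{"slide": [-0.8,-0.6,0],"dr": [0,0,0],"jaw": 50},{"slide": [-1.4,-1.1,0],"dr": [0,0,-0.02],"jaw": 50},{"slide": [-1.4,-1.1,3],"dr": [0,0,-0.02],"jaw": 50},{"slide": [-1.4,-1.1,7],"dr": [0,0,-0.02],"jaw": 50},{"slide": [-1.4,-1.1,11],"dr": [0,0,-0.02],"jaw": 50},{"slide": [-1.4,-1.1,14],"dr": [0,0,-0.02],"jaw": 50},{"slide": [-1.4,-1.1,16],"dr": [0,0,-0.02],"jaw": 50},{"slide": [-1.4,-1.1,16],"dr": [0,0,-0.02],"jaw": 50}])

```text
clock: 8.4
position: [511.3, -19.5, 57.1]
ee_rot: [0.995, -0.103, -0.0, 0.0]
contact_force: [-0.2, 0.5, -0.5]
gripper_width: 54.6
grasp_force: 63.3
```

Run:
```python
from e import *
go((511.3,-19.3,50),-11.8)
b=snap('side','s5.png')
cv2.imwrite('pics/c5.png',cv2.resize(b[200:255,235:312],(770,550),interpolation=cv2.INTER_CUBIC))
```

```text
slide [-0.06 -0.24  7.13] dr [ 0.001  0.002 -0.009] pos [511.31 -19.54  57.13] yaw -11.87 F [-0.23  0.53 -0.5 ] t 8.4
```

View pics/c5.png

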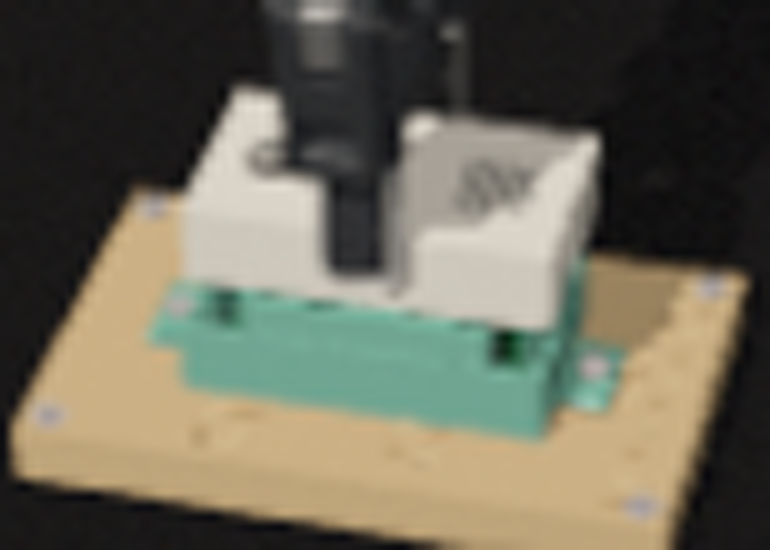

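The cover now hangs just above the lips with its lower front corners at about (187,280) and (553,330). I'll measure again.

Run:
```python
from e import *
im=cv2.imread('pics/s5.png')
zc=57.1-6.4
c=corners(im,2,(187,280),(553,330),((185,225),(187,270)),((561,255),(555,315)));e=corners(im,0,(184,386),(543,437),((182,345),(184,380)),((550,385),(545,425)))
C=[ray('side',p,zc) for p in c];E=[ray('side',p,16) for p in e]
print(np.round(c,2).tolist(),np.round(e,2).tolist())
for n,P in(('cover',C),('case',E)):
    d=P[0]-P[1];print(n,'len',np.linalg.norm(d).round(1),'yaw',np.degrees(np.arctan2(d[1],d[0])).round(2))
for i in(0,1):print('corner diff',(RC@(C[i]-E[i])[:2]).round(2))
```

```text
[[253.01, 227.61], [290.07, 232.94]] [[252.96, 238.62], [289.33, 243.89]]
cover len 97.2 yaw -11.8
case len 96.7 yaw -11.39
corner diff [-0.75 -1.12]
corner diff [-1.25 -0.44]
```

>>> step_arm(motion=[{"slide": [0.4,-0.4,0],"dr": [0,0,0],"jaw": 50},{"slide": [0.4,-0.4,1],"dr": [0,0,0],"jaw": 50},{"slide": [0.4,-0.4,2],"dr": [0,0,0],"jaw": 50},{"slide": [0.4,-0.4,3],"dr": [0,0,0],"jaw": 50},{"slide": [0.4,-0.4,4],"dr": [0,0,0],"jaw": 50},{"slide": [0.4,-0.4,4.5],"dr": [0,0,0],"jaw": 50},{"slide": [0.4,-0.4,5],"dr": [0,0,0],"jaw": 50},{"slide": [0.4,-0.4,5],"dr": [0,0,0],"jaw": 50}])

```text
clock: 9.45
position: [512.1, -19.1, 52.4]
ee_rot: [0.995, -0.103, 0.0, -0.0]
contact_force: [0.8, 0.3, 0.6]
gripper_width: 54.4
grasp_force: 63.3
```

>>> step_arm(motion=[{"slide": [0,0,0.3],"dr": [0,0,0],"jaw": 50},{"slide": [0,0,0.6],"dr": [0,0,0],"jaw": 50},{"slide": [0,0,0.9],"dr": [0,0,0],"jaw": 50},{"slide": [0,0,1.2],"dr": [0,0,0],"jaw": 50},{"slide": [0,0,1.5],"dr": [0,0,0],"jaw": 50},{"slide": [0,0,1.8],"dr": [0,0,0],"jaw": 50},{"slide": [0,0,2],"dr": [0,0,0],"jaw": 50},{"slide": [0,0,2],"dr": [0,0,0],"jaw": 50}])

```text
clock: 10.45
position: [512.2, -19.2, 50.5]
ee_rot: [0.995, -0.103, 0.0, -0.0]
contact_force: [1.1, -0.2, 3.5]
gripper_width: 54.6
grasp_force: 63.6
```

>>> step_arm(motion=[{"slide": [0,0,0.3],"dr": [0,0,0],"jaw": 50},{"slide": [0,0,0.6],"dr": [0,0,0],"jaw": 50},{"slide": [0,0,0.9],"dr": [0,0,0],"jaw": 50},{"slide": [0,0,1.2],"dr": [0,0,0],"jaw": 50},{"slide": [0,0,1.5],"dr": [0,0,0],"jaw": 50},{"slide": [0,0,1.8],"dr": [0,0,0],"jaw": 50},{"slide": [0,0,2],"dr": [0,0,0],"jaw": 50},{"slide": [0,0,2],"dr": [0,0,0],"jaw": 50}])

```text
clock: 11.45
position: [512.3, -19.2, 48.9]
ee_rot: [0.995, -0.103, 0.001, -0.0]
contact_force: [0.9, 0.1, 6.7]
gripper_width: 54.1
grasp_force: 64.1
```

Contact with the clip slopes: 6.7 N at about 6.5 mm above home, low lateral force. Continuing.

>>> step_arm(motion=[{"slide": [0,0,0.3],"dr": [0,0,0],"jaw": 50},{"slide": [0,0,0.6],"dr": [0,0,0],"jaw": 50},{"slide": [0,0,0.9],"dr": [0,0,0],"jaw": 50},{"slide": [0,0,1.2],"dr": [0,0,0],"jaw": 50},{"slide": [0,0,1.5],"dr": [0,0,0],"jaw": 50},{"slide": [0,0,1.8],"dr": [0,0,0],"jaw": 50},{"slide": [0,0,2],"dr": [0,0,0],"jaw": 50},{"slide": [0,0,2],"dr": [0,0,0],"jaw": 50}])

```text
clock: 12.45
position: [512.8, -19.2, 47.7]
ee_rot: [0.995, -0.103, 0.001, -0.0]
contact_force: [-0.2, 0.2, 10.9]
gripper_width: 54.6
grasp_force: 64.6
```

>>> step_arm(motion=[{"slide": [0,0,0.3],"dr": [0,0,0],"jaw": 50},{"slide": [0,0,0.6],"dr": [0,0,0],"jaw": 50},{"slide": [0,0,0.9],"dr": [0,0,0],"jaw": 50},{"slide": [0,0,1.2],"dr": [0,0,0],"jaw": 50},{"slide": [0,0,1.5],"dr": [0,0,0],"jaw": 50},{"slide": [0,0,1.8],"dr": [0,0,0],"jaw": 50},{"slide": [0,0,2],"dr": [0,0,0],"jaw": 50},{"slide": [0,0,2],"dr": [0,0,0],"jaw": 50}])

```text
clock: 13.45
position: [513.3, -19.1, 46.6]
ee_rot: [0.995, -0.103, 0.002, -0.0]
contact_force: [-0.2, -0.3, 17.0]
gripper_width: 54.7
grasp_force: 65.1
```

>>> step_arm(motion=[{"slide": [0,0,0.3],"dr": [0,0,0],"jaw": 50},{"slide": [0,0,0.6],"dr": [0,0,0],"jaw": 50},{"slide": [0,0,0.9],"dr": [0,0,0],"jaw": 50},{"slide": [0,0,1.2],"dr": [0,0,0],"jaw": 50},{"slide": [0,0,1.5],"dr": [0,0,0],"jaw": 50},{"slide": [0,0,1.8],"dr": [0,0,0],"jaw": 50},{"slide": [0,0,2],"dr": [0,0,0],"jaw": 50},{"slide": [0,0,2],"dr": [0,0,0],"jaw": 50}])

```text
clock: 14.45
position: [511.3, -19.3, 42.4]
ee_rot: [0.995, -0.104, -0.0, 0.0]
contact_force: [0.0, 0.6, 3.9]
gripper_width: 54.3
grasp_force: 67.7
```

Run:
```python
from e import *
s=arm.read_state();print(s['wrist_torque'],s['contact_force'],s['gripper_width'])
go((511.3,-19.3,42.4),-11.8)
b=snap('side','s6.png')
cv2.imwrite('pics/c6.png',cv2.resize(b[200:255,235:312],(770,550),interpolation=cv2.INTER_CUBIC))
```

```text
[ 0.09516836 -0.11903986 -0.09965691] [0.01136725 0.5621103  3.86481923] 54.28695426373915
slide [-0.03  0.02 -0.05] dr [ 0.002  0.007 -0.01 ] pos [511.33 -19.29  42.35] yaw -11.88 F [0.01 0.56 3.86] t 14.45
```

View pics/c6.png

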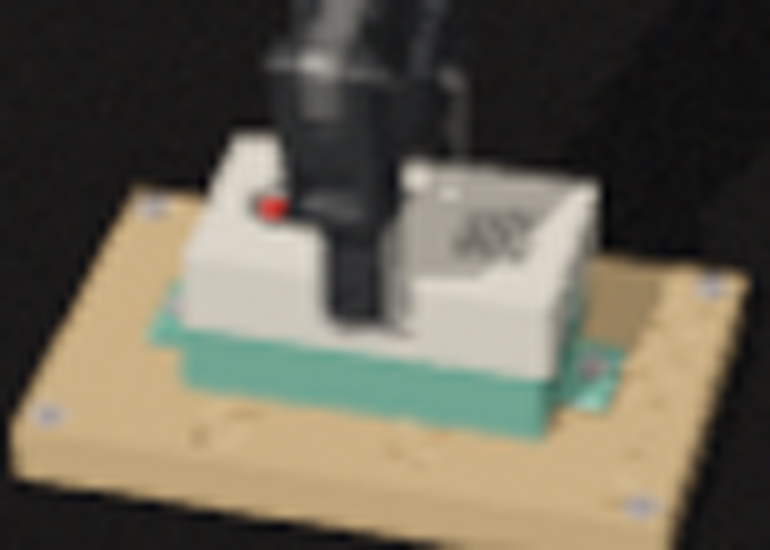

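It snapped: the red LED shows in the hole at (270,208) and the cover sits flush on the case at z = 42.4. The push is only 3.9 N, so I'll press harder.

>>> step_arm(motion=[{"slide": [0,0,0.3],"dr": [0,0,0],"jaw": 50},{"slide": [0,0,0.6],"dr": [0,0,0],"jaw": 50},{"slide": [0,0,0.9],"dr": [0,0,0],"jaw": 50},{"slide": [0,0,1.2],"dr": [0,0,0],"jaw": 50},{"slide": [0,0,1.5],"dr": [0,0,0],"jaw": 50},{"slide": [0,0,1.8],"dr": [0,0,0],"jaw": 50},{"slide": [0,0,2],"dr": [0,0,0],"jaw": 50},{"slide": [0,0,2],"dr": [0,0,0],"jaw": 50}])

```text
clock: 15.5
position: [511.4, -19.3, 42.3]
ee_rot: [0.995, -0.103, -0.0, 0.0]
contact_force: [-4.5, 1.8, 17.0]
gripper_width: 54.2
grasp_force: 69.3
```

>>> step_arm(motion=[{"slide": [0,0,0.3],"dr": [0,0,0],"jaw": 50},{"slide": [0,0,0.6],"dr": [0,0,0],"jaw": 50},{"slide": [0,0,0.9],"dr": [0,0,0],"jaw": 50},{"slide": [0,0,1],"dr": [0,0,0],"jaw": 50},{"slide": [0,0,1],"dr": [0,0,0],"jaw": 50},{"slide": [0,0,1],"dr": [0,0,0],"jaw": 50},{"slide": [0,0,1],"dr": [0,0,0],"jaw": 50},{"slide": [0,0,1],"dr": [0,0,0],"jaw": 50}])

```text
clock: 16.5
position: [511.4, -19.3, 42.3]
ee_rot: [0.995, -0.103, -0.0, 0.0]
contact_force: [-7.5, 2.1, 24.9]
gripper_width: 54.6
grasp_force: 70.0
```

Run:
```python
from e import *
im=snap('side','s7.png')
e=corners(im,0,(184,386),(543,437),((182,345),(184,380)),((550,385),(545,425)))
c=corners(im,2,(187,332),(553,378),((186,280),(187,320)),((561,300),(555,360)))
for nm,P,z in(('cover',c,36),('case',e,16)):
    A=[ray('side',p,z) for p in P];d=A[0]-A[1];print(nm,np.round(P,2).tolist(),(RC@((A[0]+A[1])/2)[:2]).round(2),np.degrees(np.arctan2(d[1],d[0])).round(2))
s=arm.read_state();print(s['contact_force'],s['wrist_torque'],s['position'])
```

```text
cover [[252.72, 232.12], [289.89, 237.81]] [505.8  114.62] -12.42
case [[252.76, 238.59], [289.5, 243.95]] [506.22 115.12] -11.49
[-7.02754577  2.24664693 24.64184619] [ 0.57125448  2.11327408 -0.18601578] [511.39404897 -19.26472649  42.23893557]
```

```bash
python3 -c "
from h import *
print(arm.job_done())"
```

```text
the job is handed in; nothing more can be done
None
```

The cover is snapped on over the red LED and sits flush and level on the case. I handed the job in with the gripper still pressing it down at about 25 N; no verdict came back, and I judged the clips from the sudden force drop and the final picture, not from a clip reading.

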